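Close the solvent vent of the brush-rinse tank

TASK

The brush-rinse tank on the painting table is to be shut for the night on its solvent side: slide the orange stopper, upright, across the cover plate, with its foot staying on the plate rather than being lifted through the air, until it drops into the orange-ringed vent, and leave it there with its flange flat on the plate. Leave the blue stopper standing where it is, so that the blue-ringed vent stays open to air.

Things in the scene. Friction and masses are not known exactly. Their poses are not given: they have to be found in the camera images.
- orange_stopper: Loose round orange stopper, 66 mm tall, about 150 g, slippery foot, standing on the plate's near half. Origin: centre of its foot, z up. From the foot: pale stem 32 mm across up to 20 mm; orange flange 68 mm across, 20 to 25 mm; pale neck 20 mm across; orange knob (cylinder 30 mm across) 32 to 66 mm, gripped from above. Seated in a vent, its foot is 20 mm below the plate's top.
- orange_vent (a point): Centre of the orange-ringed vent, at the level of the plate's top: a hole 50 mm across through the 8 mm plate, hollow below for 85 mm, in a flat painted ring 70 mm across. The flat, level plate, 200 x 240 mm, tops a fixed green tank 100 mm high. Vents lie 124 mm apart on its far half; either may be orange. The straight way from the orange stopper to here is free and misses the other hole.
- blue_stopper: Blue stopper of the same shape and size as the orange one, standing on the near half of the plate, 100 to 145 mm to its left or right. Origin: centre of its foot, z up. To be left alone.
- blue_vent (a point): Centre of the blue-ringed vent, at the level of the plate's top: a 50 mm hole like the other, in a flat painted blue ring. To be left open.
Mind the look-alikes: they are no part of the job. What is meant by the orange_stopper is not purple or turquoise, and is the smaller of those in its own colour.

How it is judged:
By the outcome, as a careful person would: the job done as asked, in the order asked, and still so for the second after the job is handed in, with the robot touching nothing.
It also fails if it takes over 29 s, if anything falls off the work surface, if the arm or the gripper's body presses on something with over 40 N, if the wrist force passes 120 N, or if a joint passes its speed limit or range.

ROBOT

A 6-joint arm with a two-finger parallel gripper is mounted at the origin on the work surface. World frame = base frame: x ahead of the robot, y to its left, z up, the work surface at z = 0. Lengths are in m, angles in rad, forces in N, time in s.
With the tool pointing down it reaches from about 0.375 to 0.975 m from the base axis. Payload 3.8 kg.
Tool frame: the origin (TCP) lies midway between the tips of the shut fingers; the grasp point (between the pads) lies 19 mm behind it; z points along the fingers, y is the line along which they close (so a half turn about z gives the same grasp; the last joint's range is limited). The gripper opens to 85 mm and grips with 20 to 120 N. Pads are 22 mm wide; open, the fingers measure 114 mm over their backs; the gripper's body (76 mm by 85 mm) begins 54 mm behind the grasp point. The pads swing forward as they close: fully open they stand 13 mm farther back than shut.
Start: joints at [-1.253, 0.264, 1.604, -0, 1.274, -0.037], TCP at [0.234, -0.633, 0.231] pointing down, gripper open.
Joint ranges: [-2.63, 2.63], [-0.94, 2.18], [0.31, 2.57], [-1.31, 4.45], [0, 2.66], [-2.55, 2.55]. Speed limits (rad/s): [2.57, 2.57, 3.14, 3.14, 3.14, 3.14].

INTERFACE

Orientations are given as a rotation vector (axis times angle).
In Python, from workcell import bot, cams gives the robot as it stands.
- The arm moves only by the tool play_rows, never from a script. Its argument "rows" is a list of rows, each a list of 2 entries, a list of its own where there are three numbers: the shift along the tool's x, y, z scaled (see below), then the turn, a rotation vector about the tool's x, y, z scaled (see below). A call has 1 to 20 rows; each row is the pose to reach, as a shift and turn from the pose commanded when the call began, along the tool's axes at that moment; what a row does not reach only later rows make up. The controller multiplies each number of a shift by 250 mm and each number of a turn by 45 degrees. A row lasts 1/12 s, in which the tool goes at most 41.7 mm and 7.16 degrees, less where a joint would pass 70% of its speed; a pose out of reach is approached as far as the arm can. A call with a number of a shift or a turn outside -1 to 1 is refused whole. A call with a gripper value outside its range is refused whole. "claw" is the opening, from -1 (shut) to 1 (fully open), set as the call begins (left out, the last holds). The fingers move at their own pace and stop on an object; "newtons" is the grip in N (left out, the last holds). Time passes only in rows, so rows that repeat a pose let the fingers close. It gives the time, the measured TCP pose, the force, the opening and the grip force at its end, in the units of the state.
- bot.read_state(): the state, without advancing time (a new reading comes with each control period).
- cams.read_camera(name): name is "scene" or "top"; returns a dict with "image" (400x640x3 uint8, red, green, blue), "K" (3x3 intrinsics, pixels), "T" (4x4, takes a point from camera to world coordinates). Camera axes: x right, y down, z forward; pixel columns grow to the right and rows downward; lengths in m; the calibration is good to about 2 mm. A picture is of the moment at which its call begins. There is no depth.
- bot.finish_job(): hands the job in; it is judged then, once.
The state is a dict: "time": time; "q": joint angles; "joint_vel": joint speeds; "joint_torque": joint torques, N m; "tool_pos": TCP position; "tcp_rot": TCP orientation; "wrist_force": force on the tool from outside, world axes, zero at the start; "torque": the same for the moment, N m; "width": opening from 0.0 (shut) to 1.0 (fully open); "grip_force": force on a finger pad.
Only numpy, scipy, OpenCV 4.12 (cv2) and the standard library are available. Lean on these libraries where they do the work, as an engineer would, in place of code of your own. Each camera call takes 0.05 s, during which the arm holds its last target. There are 200 camera calls.

## Working session

There is one attempt and no reset: what is moved stays moved. The work goes in short steps, Python scripts to look and compute and a tool call to move; the robot and the scene stay as the last step left them, time stands still between calls to the robot, and variables do not carry over. Pictures are saved under pics/ and viewed, at most 10 in all, crops included, and the job is handed in when it is done.

Besides the shell and the picture viewer there is one more tool, called after "Emit:" as name(argument=value, ...) on one line, values as JSON. play_rows: Moves the arm, as the interface text tells. Its arguments: {"type":"object","properties":{"rows":{"type":"array","items":{"type":"array"}},"claw":{"type":"number"},"newtons":{"type":"number"}},"required":["rows"]}

```bash
mkdir -p pics; python3 - <<'E'
from workcell import bot,cams
import cv2,numpy as np
for n in("scene","top"):
    r=cams.read_camera(n); cv2.imwrite(f"pics/{n}0.png",r["image"][:,:,::-1]); np.savez(f"{n}.npz",**r)
    print(n,r["K"].round(1).tolist(),r["T"].round(3).tolist())
s=bot.read_state();print(s)
E
```

```text
scene [[490.5, 0.0, 320.1], [0.0, 490.5, 198.1], [0.0, 0.0, 1.0]] [[0.293, 0.795, -0.531, 1.054], [0.956, -0.234, 0.178, -0.233], [0.017, -0.56, -0.828, 0.996], [0.0, 0.0, 0.0, 1.0]]
top [[499.0, 0.0, 320.5], [0.0, 499.0, 202.0], [0.0, 0.0, 1.0]] [[0.018, -0.998, 0.056, 0.418], [-1.0, -0.019, -0.011, -0.046], [0.012, -0.056, -0.998, 1.216], [0.0, 0.0, 0.0, 1.0]]
{'time': 0.1, 'q': array([-1.25290689e+00,  2.64650941e-01,  1.60528332e+00, -8.31492045e-06,
        1.27369102e+00, -3.68777707e-02]), 'joint_vel': array([-0.00020774, -0.00084668, -0.00266692,  0.00086993, -0.00031505,
        0.00056979]), 'joint_torque': array([-3.19051742e-04, -5.16706216e+01, -3.68590021e+01,  1.14474045e-05,
        6.31090079e-03, -3.04169157e-05]), 'tool_pos': array([ 0.23427354, -0.63231703,  0.23007985]), 'tcp_rot': array([-3.09031647e+00, -5.53998049e-01,  4.59206390e-04]), 'wrist_force': array([-0.3772453 , -0.36846315, -0.02085354]), 'torque': array([-0.00371452,  0.02559817,  0.01303862]), 'grip_force': 0.0, 'width': 0.9992097234733146}
```

View pics/scene0.png

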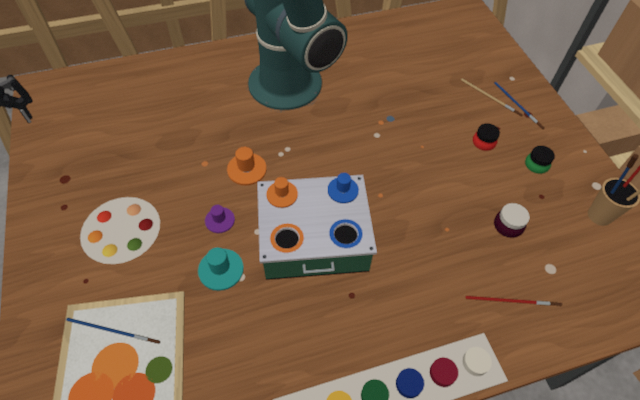

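View pics/top0.png

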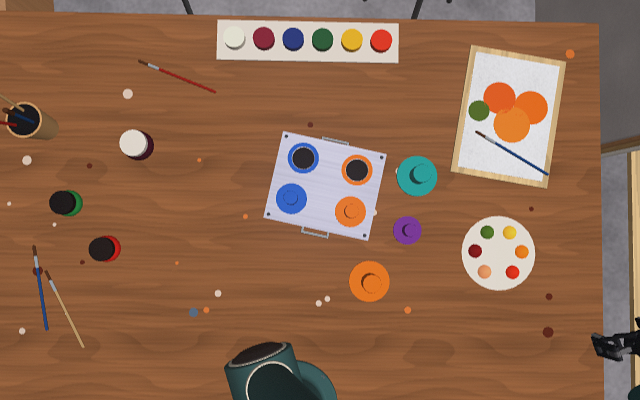

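The scene view shows the plate with the orange stopper at (282,192), the blue stopper at (343,187), the orange vent at (287,238) and the blue vent at (346,234). Candidates in the top view are the orange stopper on the plate (350,211), the larger orange one on the table (369,281), turquoise (417,176), purple (407,230), blue (291,198), plus flat orange paint blobs. I choose (350,211): it is on the plate and is the smaller orange one.

```bash
cat > h.py <<'E'
import cv2,numpy as np
def ray(r,uv):
    d=np.linalg.inv(r["K"])@np.array([*uv,1.]); return r["T"][:3,3],r["T"][:3,:3]@d
def plane(r,uv,z):
    o,d=ray(r,uv); return o+d*(z-o[2])/d[2]
def tri(a,ua,b,ub):
    o1,d1=ray(a,ua);o2,d2=ray(b,ub)
    s=np.linalg.lstsq(np.c_[d1,-d2],o2-o1,rcond=None)[0]
    p,q=o1+s[0]*d1,o2+s[1]*d2; return (p+q)/2,np.linalg.norm(p-q)
def blobs(r,kind,box):
    hsv=cv2.cvtColor(r["image"],cv2.COLOR_RGB2HSV)
    lo,hi={"orange":((5,170,130),(18,255,255)),"blue":((100,130,90),(125,255,255)),"dark":((0,0,0),(180,255,60))}[kind]
    m=cv2.inRange(hsv,lo,hi);k=np.zeros_like(m);x0,y0,x1,y1=box;k[y0:y1,x0:x1]=255
    c,_=cv2.findContours(m&k,cv2.RETR_EXTERNAL,cv2.CHAIN_APPROX_NONE)
    return [(cv2.contourArea(x),cv2.fitEllipse(x)) for x in c if cv2.contourArea(x)>60]
E
python3 - <<'E'
import cv2,numpy as np
from h import *
t=dict(np.load("top.npz"));s=dict(np.load("scene.npz"))
ring={}
for n,r,box in(("top",t,(265,130,390,238)),("scene",s,(255,175,375,262))):
    for k in("orange","blue"):
        for a,e in blobs(r,k,box):
            print(n,k,a,np.round(e[0],1),np.round(e[1],1),round(e[2]),plane(r,e[0],.1).round(4))
            ring.setdefault(k,{}).setdefault(n,[]).append(e[0])
for k in ring:
    a=min(ring[k]["top"],key=lambda p:p[1]);b=max(ring[k]["scene"],key=lambda p:p[1]); print(k,"vent tri",tri(t,a,s,b))
big=[cv2.resize(r["image"][y:y+120,x:x+130],None,fx=3,fy=3,interpolation=cv2.INTER_CUBIC) for r,x,y in((t,260,125),(s,250,160))]
cv2.imwrite("pics/crop.png",np.hstack(big)[:,:,::-1])
E
```

```text
top orange 664.0 [350.  211.2] [28.6 29.6] 87 [ 0.4615 -0.1248  0.1   ]
top orange 670.0 [356.5 169.6] [29.  29.5] 93 [ 0.5554 -0.1381  0.1   ]
top blue 687.0 [290.9 198.3] [29.2 30. ] 103 [0.488  0.0081 0.1   ]
top blue 695.5 [302.8 157.6] [29.4 30.1] 96 [ 0.5802 -0.0167  0.1   ]
scene orange 654.0 [286.4 237.6] [26.8 31.1] 82 [ 0.5548 -0.1369  0.1   ]
scene orange 616.0 [281.4 192.6] [28.4 28.5] 33 [ 0.4412 -0.1183  0.1   ]
scene blue 666.0 [345.4 233.2] [27.  31.5] 99 [ 0.5798 -0.0154  0.1   ]
scene blue 604.5 [342.6 188.9] [26.9 29. ] 95 [0.4699 0.0154 0.1   ]
orange vent tri (array([ 0.55540724, -0.13755612,  0.10129705]), np.float64(0.000992724037000552))
blue vent tri (array([ 0.58022308, -0.01617901,  0.10104348]), np.float64(0.0011445901184079276))
```

View pics/crop.png

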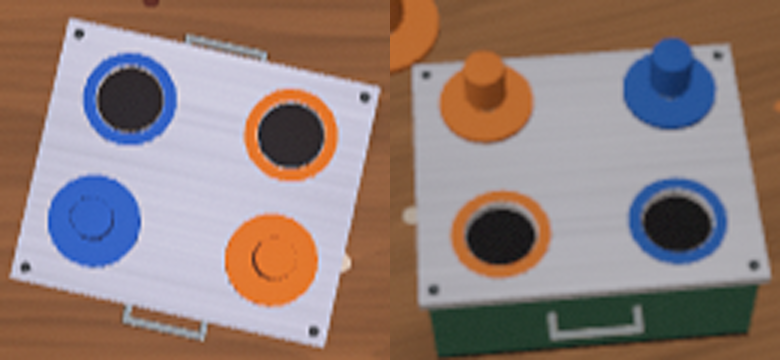

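The crop confirms the plain orange stopper on the plate's near-right corner, with its knob at crop (275,258). The orange vent is ahead of it at (291,135) and clear, and the blue stopper is well to its left.

```bash
cat >> h.py <<'E'
from scipy.spatial.transform import Rotation as Ro
def units(st,target):  # tool-frame shift in move units
    return (Ro.from_rotvec(st["tcp_rot"]).as_matrix().T@(np.array(target)-st["tool_pos"])/.25).round(4)
E
python3 - <<'E'
from h import *
from workcell import bot
t=dict(np.load("top.npz"));s=dict(np.load("scene.npz"))
print("flange",plane(t,(350,211.2),.1245)); print("knob scene",plane(s,(281.8,179.8),.166)); print("knob top",plane(t,(260+275/3,125+257/3),.166))
st=bot.read_state()
for p in([.464,-.124,.231],[.464,-.124,.136],[.555,-.1375,.136]): print(units(st,p))
print(Ro.from_rotvec(st["tcp_rot"]).as_matrix().round(3))
E
```

```text
flange [ 0.46052472 -0.12314849  0.1245    ]
knob scene [ 0.45503227 -0.11778989  0.166     ]
knob top [ 0.46011134 -0.12371831  0.166     ]
[ 1.5680e+00 -1.5874e+00 -4.0000e-04]
[ 1.568  -1.5867  0.3796]
[ 1.8905 -1.4096  0.3793]
[[ 0.938  0.347 -0.001]
 [ 0.347 -0.938  0.002]
 [ 0.    -0.002 -1.   ]]
```

Emit:
play_rows(rows=[[[0.8, -0.8, 0], [0, 0, 0]], [[0.8, -0.8, 0], [0, 0, 0]], [[0.8, -0.8, 0], [0, 0, 0]], [[0.8, -0.8, 0], [0, 0, 0]], [[0.8, -0.8, 0], [0, 0, 0]], [[0.8, -0.8, 0], [0, 0, 0]], [[0.8, -0.8, 0], [0, 0, 0]], [[0.8, -0.8, 0], [0, 0, 0]], [[0.8, -0.8, 0], [0, 0, 0]], [[0.8, -0.8, 0], [0, 0, 0]]], claw=1)

```text
time: 0.93
tool_pos: [0.3525, -0.3761, 0.2312]
tcp_rot: [3.092, 0.556, -0.001]
wrist_force: [0.9, 0.5, 0.4]
width: 1.001
grip_force: 0.0
```

Emit:
play_rows(rows=[[[0.754, -0.795, 0], [0, 0, 0]], [[0.754, -0.795, 0], [0, 0, 0]], [[0.754, -0.795, 0], [0, 0, 0]], [[0.754, -0.795, 0], [0, 0, 0]], [[0.754, -0.795, 0], [0, 0, 0]], [[0.754, -0.795, 0], [0, 0, 0]], [[0.754, -0.795, 0], [0, 0, 0]], [[0.754, -0.795, 0], [0, 0, 0]], [[0.754, -0.795, 0], [0, 0, 0]], [[0.754, -0.795, 0], [0, 0, 0]], [[0.754, -0.795, 0], [0, 0, 0]], [[0.754, -0.795, 0], [0, 0, 0]]])

```text
time: 1.93
tool_pos: [0.4599, -0.1256, 0.2312]
tcp_rot: [3.093, 0.55, -0.001]
wrist_force: [-0.2, 0.6, -0.3]
width: 1.004
grip_force: 0.0
```

```bash
python3 - <<'E'
from h import *
from workcell import bot
st=bot.read_state();print(st["time"],st["tool_pos"],st["q"].round(2));print(units(st,[.460,-.1235,.136]))
E
```

```text
1.9333 [ 0.45992345 -0.12560866  0.23119107] [-0.32 -0.12  2.01 -0.    1.25  0.9 ]
[ 0.0033 -0.0079  0.3808]
```

Emit:
play_rows(rows=[[[0.002, -0.006, 0.08], [0, 0, 0]], [[0.003, -0.008, 0.16], [0, 0, 0]], [[0.003, -0.008, 0.24], [0, 0, 0]], [[0.003, -0.008, 0.31], [0, 0, 0]], [[0.003, -0.008, 0.35], [0, 0, 0]], [[0.003, -0.008, 0.37], [0, 0, 0]], [[0.003, -0.008, 0.38], [0, 0, 0]], [[0.003, -0.008, 0.38], [0, 0, 0]], [[0.003, -0.008, 0.38], [0, 0, 0]]])

```text
time: 2.68
tool_pos: [0.461, -0.1224, 0.1373]
tcp_rot: [3.092, 0.554, 0.002]
wrist_force: [1.1, -0.2, -0.5]
width: 1.0
grip_force: 0.0
```

```bash
python3 - <<'E'
from h import *
from workcell import cams
b=[]
for n,x,y in(("top",260,125),("scene",250,160)):
    i=cams.read_camera(n)["image"]; b.append(cv2.resize(i[y:y+120,x:x+130],None,fx=3,fy=3,interpolation=cv2.INTER_CUBIC))
cv2.imwrite("pics/pre.png",np.hstack(b)[:,:,::-1])
E
```

```text
(no output)
```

View pics/pre.png

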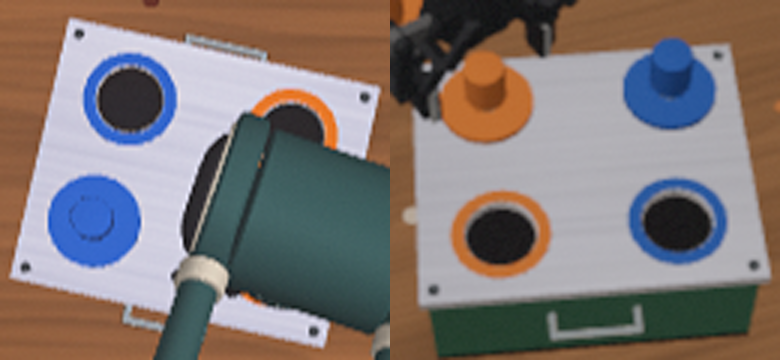

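The scene view shows the open fingers either side of the orange knob: tips near crop (433,118) and (545,50), with their midpoint on the knob at (487,83). The grasp is centred, so I close.

Emit:
play_rows(rows=[[[0, 0, 0], [0, 0, 0]], [[0, 0, 0], [0, 0, 0]], [[0, 0, 0], [0, 0, 0]], [[0, 0, 0], [0, 0, 0]], [[0, 0, 0], [0, 0, 0]], [[0, 0, 0], [0, 0, 0]], [[0, 0, 0], [0, 0, 0]], [[0, 0, 0], [0, 0, 0]], [[0, 0, 0], [0, 0, 0]], [[0, 0, 0], [0, 0, 0]], [[0, 0, 0], [0, 0, 0]], [[0, 0, 0], [0, 0, 0]]], claw=-1, newtons=40)

```text
time: 3.78
tool_pos: [0.4605, -0.122, 0.1366]
tcp_rot: [3.092, 0.554, 0.001]
wrist_force: [-1.1, -0.1, 3.1]
width: 0.341
grip_force: 39.6
```

```bash
python3 - <<'E'
from h import *
from workcell import bot
st=bot.read_state();p=st["tool_pos"];print(p,st["width"],st["wrist_force"],st["torque"])
for d in([.555,-.1375,p[2]],[.5552,-.1375,p[2]-.019]): print(units(st,d))
E
```

```text
[ 0.46049101 -0.12196325  0.13655201] 0.3409657338406237 [-1.07252336 -0.05956292  3.13151066] [0.04647488 0.08858219 0.04741751]
[3.329e-01 1.896e-01 2.000e-04]
[0.3336 0.1898 0.0762]
```

Emit:
play_rows(rows=[[[0.01, 0.0057, 0.002], [0, 0, 0]], [[0.03, 0.017, 0.002], [0, 0, 0]], [[0.05, 0.0285, 0.002], [0, 0, 0]], [[0.07, 0.04, 0.002], [0, 0, 0]], [[0.09, 0.0513, 0.002], [0, 0, 0]], [[0.11, 0.0627, 0.002], [0, 0, 0]], [[0.12, 0.0684, 0.002], [0, 0, 0]], [[0.12, 0.0684, 0.002], [0, 0, 0]], [[0.12, 0.0684, 0.002], [0, 0, 0]]])

```text
time: 4.53
tool_pos: [0.4952, -0.1279, 0.1365]
tcp_rot: [3.092, 0.554, 0.002]
wrist_force: [1.1, -0.9, 5.4]
width: 0.337
grip_force: 40.0
```

```bash
python3 - <<'E'
from h import *
from workcell import bot,cams
st=bot.read_state();p=st["tool_pos"];print(st["time"],p,st["width"],st["wrist_force"],st["torque"])
print(units(st,[.555,-.1375,p[2]]))
i=cams.read_camera("scene")["image"];cv2.imwrite("pics/mid.png",cv2.resize(i[150:270,240:390],None,fx=4,fy=4,interpolation=cv2.INTER_CUBIC)[:,:,::-1])
E
```

```text
4.5333 [ 0.49522056 -0.12786062  0.13653915] 0.3374945373188625 [ 1.11016875 -0.90259655  5.37003923] [ 0.00289161  0.10695955 -0.03456019]
[0.2108 0.1192 0.0003]
```

View pics/mid.png

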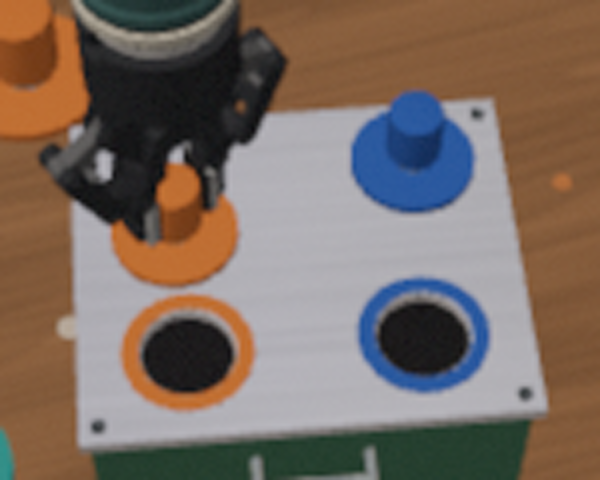

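The stopper (crop 178,230) is held upright, sliding on the plate with about 5 N down. The orange vent is ahead at (188,350).

Emit:
play_rows(rows=[[[0.01, 0.0057, 0], [0, 0, 0]], [[0.03, 0.017, 0], [0, 0, 0]], [[0.05, 0.0284, 0], [0, 0, 0]], [[0.07, 0.0397, 0], [0, 0, 0]], [[0.09, 0.051, 0], [0, 0, 0]], [[0.11, 0.0624, 0], [0, 0, 0]], [[0.13, 0.0737, 0], [0, 0, 0]], [[0.15, 0.085, 0], [0, 0, 0]], [[0.17, 0.0964, 0], [0, 0, 0]], [[0.19, 0.108, 0], [0, 0, 0]], [[0.205, 0.116, 0], [0, 0, 0]], [[0.21, 0.119, 0], [0, 0, 0]], [[0.21, 0.119, 0], [0, 0, 0]], [[0.21, 0.119, 0], [0, 0, 0]]])

```text
time: 5.75
tool_pos: [0.5533, -0.137, 0.135]
tcp_rot: [-3.092, -0.554, 0.002]
wrist_force: [-0.3, -0.8, -2.0]
width: 0.335
grip_force: 39.5
```

```bash
python3 - <<'E'
from h import *
from workcell import bot,cams
st=bot.read_state();p=st["tool_pos"];print(st["time"],p,st["width"],st["wrist_force"],st["torque"])
print(units(st,[.555,-.1375,p[2]]))
i=cams.read_camera("scene")["image"];cv2.imwrite("pics/over.png",cv2.resize(i[150:270,240:390],None,fx=4,fy=4,interpolation=cv2.INTER_CUBIC)[:,:,::-1])
E
```

```text
5.75 [ 0.55332126 -0.13702289  0.13498444] 0.33468003112750855 [-0.29658262 -0.7560602  -1.95670227] [-0.02961127  0.03318046  0.02297712]
[ 0.0056  0.0041 -0.    ]
```

View pics/over.png

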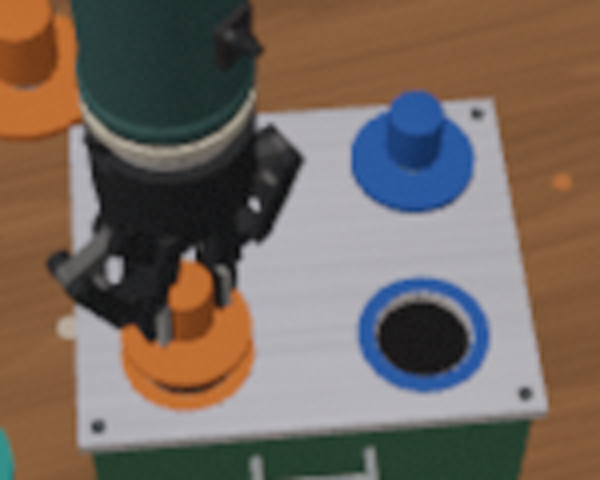

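The stopper is over the orange vent at (188,340). The plate no longer bears it: the upward force is gone, and the tool dropped about 1.5 mm. I lower it in, then release.

Emit:
play_rows(rows=[[[0.004, 0.003, 0.01], [0, 0, 0]], [[0.004, 0.003, 0.02], [0, 0, 0]], [[0.004, 0.003, 0.03], [0, 0, 0]], [[0.004, 0.003, 0.04], [0, 0, 0]], [[0.004, 0.003, 0.05], [0, 0, 0]], [[0.004, 0.003, 0.06], [0, 0, 0]], [[0.004, 0.003, 0.067], [0, 0, 0]], [[0.004, 0.003, 0.07], [0, 0, 0]], [[0.004, 0.003, 0.07], [0, 0, 0]], [[0.004, 0.003, 0.07], [0, 0, 0]]])

```text
time: 6.63
tool_pos: [0.5551, -0.1376, 0.1183]
tcp_rot: [3.092, 0.554, 0.0]
wrist_force: [0.0, -0.1, -2.4]
width: 0.338
grip_force: 39.5
```

```bash
python3 - <<'E'
from workcell import bot
st=bot.read_state();print(st["time"],st["tool_pos"],st["width"],st["wrist_force"],st["torque"])
E
```

```text
6.6333 [ 0.55514856 -0.13760685  0.11829474] 0.33757077737335234 [ 0.04096044 -0.12153431 -2.41314678] [-0.0243624  -0.03136685  0.00991399]
```

Emit:
play_rows(rows=[[[0, 0, 0], [0, 0, 0]], [[0, 0, 0], [0, 0, 0]], [[0, 0, 0], [0, 0, 0]], [[0, 0, 0], [0, 0, 0]], [[0, 0, 0], [0, 0, 0]], [[0, 0, 0], [0, 0, 0]], [[0, 0, 0], [0, 0, 0]], [[0, 0, 0], [0, 0, 0]], [[0, 0, 0], [0, 0, 0]], [[0, 0, 0], [0, 0, 0]]], claw=1)

```text
time: 7.47
tool_pos: [0.5551, -0.1376, 0.1183]
tcp_rot: [3.092, 0.554, -0.0]
wrist_force: [0.1, -0.2, -0.1]
width: 1.001
grip_force: 0.0
```

Emit:
play_rows(rows=[[[0, 0, -0.04], [0, 0, 0]], [[0, 0, -0.12], [0, 0, 0]], [[0, 0, -0.24], [0, 0, 0]], [[0, 0, -0.36], [0, 0, 0]], [[0, 0, -0.48], [0, 0, 0]], [[-0.15, 0.15, -0.5], [0, 0, 0]], [[-0.3, 0.3, -0.5], [0, 0, 0]], [[-0.4, 0.4, -0.5], [0, 0, 0]], [[-0.5, 0.5, -0.5], [0, 0, 0]], [[-0.6, 0.6, -0.5], [0, 0, 0]], [[-0.7, 0.7, -0.5], [0, 0, 0]], [[-0.8, 0.8, -0.5], [0, 0, 0]], [[-0.8, 0.8, -0.5], [0, 0, 0]], [[-0.8, 0.8, -0.5], [0, 0, 0]]])

```text
time: 8.63
tool_pos: [0.4361, -0.3963, 0.2439]
tcp_rot: [3.093, 0.548, 0.001]
wrist_force: [0.7, 0.6, 0.2]
width: 0.999
grip_force: 0.0
```

```bash
python3 - <<'E'
from h import *
from workcell import cams,bot
b=[]
for n,x,y,box in(("top",260,125,(265,130,390,238)),("scene",250,160,(255,175,375,262))):
    r=cams.read_camera(n);i=r["image"]; b.append(cv2.resize(i[y:y+120,x:x+130],None,fx=3,fy=3,interpolation=cv2.INTER_CUBIC))
    for k in("orange","blue"):
        for a,e in blobs(r,k,box): print(n,k,a,np.round(e[0],1),plane(r,e[0],.104).round(4))
cv2.imwrite("pics/end.png",np.hstack(b)[:,:,::-1]);print(bot.read_state()["time"])
E
```

```text
top orange 670.0 [356.5 169.6] [ 0.5549 -0.1378  0.104 ]
top blue 687.0 [290.9 198.3] [0.4877 0.0079 0.104 ]
top blue 695.5 [302.8 157.6] [ 0.5796 -0.0168  0.104 ]
scene orange 688.5 [286.3 236.9] [ 0.5553 -0.1372  0.104 ]
scene blue 666.0 [345.4 233.2] [ 0.5819 -0.0163  0.104 ]
scene blue 604.5 [342.6 188.9] [0.4725 0.0143 0.104 ]
8.7333
```

View pics/end.png

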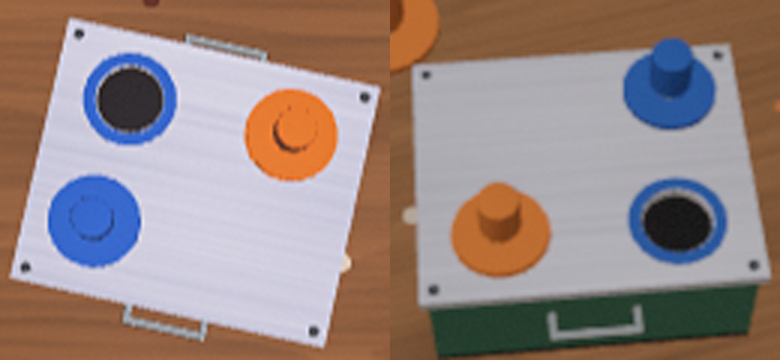

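The orange stopper is seated flat, centred on its vent, at top crop (291,135). The blue stopper (92,220) hasn't moved, and its vent (130,98) is open.

```bash
python3 -c "
from workcell import bot
print(bot.finish_job())"
```

```text
the job is handed in; nothing more can be done
None
```

The job is handed in at about 9 s: the orange stopper slid across the plate into the orange-ringed vent and sits there with its flange flat, and the blue stopper is where it was, with its vent open.

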